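# Shaker speed up four clicks, then start

### The job

Turn the shaker's speed dial clockwise by exactly four clicks from where it stands now, pushing its orange lug round with a fingertip rather than pinching it; then, with the dial set, press the green start button fully down and let it go. Do not press the button before the dial is set, and leave the tube rack, beaker and brown bottle standing where they are.

Things in the scene. Friction and masses are not known exactly. Their poses are not given: they have to be found in the camera images.
- shaker: White bench shaker, fixed, 270 (x) x 260 (y) x 70 mm high; origin at the centre of its underside, z up, -x its front (robot) side. The front half of its top is the dark grey control deck, 70 mm above the bench, with dial and start button; the back half (own x +12 to +132 mm) has an aluminium platform with steel rails up to 107 mm above the bench. Place and yaw vary.
- dial_axis (a point): On the dial's turning axis (vertical) at the top face of its black disc, 82 mm above the bench; at (-80, +50) mm in the shaker's x, y. Disc 84 mm across, 12 mm thick, with a grey hub (radius 11 mm, 10 mm high) in the middle. Axes as the shaker's.
- lug_tip (a point): On top of the dial's orange lug, on its centre line, 36 mm from the dial axis and 24 mm above the disc (106 mm above the bench). The lug is one radial bar, 12 mm wide, from 8 to 40 mm from the axis, standing 24 mm above the disc, with a white line along its top. It turns with the dial; own x points outward along the lug.
- lug_ccw: The half of the lug on its counterclockwise side (seen from above), 32 x 6 x 24 mm: its flat outer side is the one to push to turn the dial clockwise. Origin on the dial axis at the top face of the disc, own x along the lug.
- lug_cw: The other half of the lug, on its clockwise side, 32 x 6 x 24 mm. Origin and axes as lug_ccw. Fingers pressing on both sides of the lug at once count as pinching.
- dial (a joint): Dial angle in rad, growing clockwise seen from above. Eight click positions (white dots) 30 degrees apart: 0, 0.524 ... 3.665, then stops. At 0 the lug points 105 degrees counterclockwise of the shaker's +x. Starts in the 1st, 2nd or 3rd. A click takes about 5 to 10 N on the lug; past half-way (15 degrees) the dial springs on into the next position and stays.
- start (a joint): Travel of the start button in m, 0 up to 0.006 fully down; a spring (5 N at the bottom) brings it back up.
- start_top (a point): Centre of the top face of the round green start button (30 mm across), about 92 mm above the bench with the button up, 130 mm from the dial axis towards the shaker's -y; it is pressed straight down.
- rack: White tube rack, loose, 90 x 220 mm, 74 mm high, with three green-capped tubes up to 112 mm high; origin at the centre of its underside.
- beaker: Glass beaker, loose, 76 mm across, 100 mm high; origin at the centre of its underside.
- reagent: Brown glass reagent bottle with white cap, loose, 68 mm across, 150 mm high; origin at the centre of its underside.
Mind the look-alikes: they are no part of the job. Several things have the shape of the beaker; the one meant has the colours described above.

How it is judged:
By the outcome, as a careful person would: the job done as asked, in the order asked, and still so for the second after the job is handed in, with the robot touching nothing.
It also fails if it takes over 54 s, if anything falls off the work surface, if the arm or the gripper's body presses on something with over 40 N, if the wrist force passes 120 N, or if a joint passes its speed limit or range.

### The arm

A 7-joint arm with a two-finger parallel gripper is mounted at the origin on the work surface. World frame = base frame: x ahead of the robot, y to its left, z up, the work surface at z = 0. Lengths are in m, angles in rad, forces in N, time in s.
With the tool pointing down it reaches from about 0.4 to 0.85 m from the base axis. Payload 10.4 kg.
Tool frame: the origin (TCP) lies at the very end of the fingers, on their centre line; the grasp point (between the pads) lies 19 mm behind it; z points along the fingers, y is the line along which they close (so a half turn about z gives the same grasp; the last joint's range is limited). The gripper opens to 85 mm and grips with 20 to 120 N. Pads are 22 mm wide; open, the fingers measure 114 mm over their backs; the gripper's body (76 mm by 85 mm) begins 54 mm behind the grasp point. The pads swing forward as they close: fully open they stand 13 mm farther back than shut.
Start: joints at [-1.32, 0.332, -0.065, 1.46, 0.022, 1.35, -0.088], TCP at [0.169, 0.602, 0.231] pointing down, gripper open.
Joint ranges: [-2.6, 2.6], [-0.5, 2.12], [-1.47, 1.34], [0.16, 2.42], [-1.27, 4.41], [0.06, 2.06], [-2.6, 2.6]. Speed limits (rad/s): [2.22, 2.22, 2.79, 2.79, 3.14, 3.14, 3.14].

### API

Orientations are given as a unit quaternion [x, y, z, w].
In Python, from workcell import manip, optics gives the robot as it stands.
- The arm moves only by the tool jog_arm, never from a script. Its arguments are lists of equal length, an entry for each row: "dr": the turn, a rotation vector about the tool's x, y, z normalised to -1 to 1, where 1 is 4 degrees, a list of three; "translation": the shift along the tool's x, y, z normalised to -1 to 1, where 1 is 0.025 m, a list of three; "jaw": the opening, from 0 (shut) to 1 (fully open). A call has 1 to 10 rows; each row shifts and turns the commanded pose from where the row before left it, along the tool's axes as they then stand; what a row does not reach is not made up. A row lasts 1/10 s, in which the tool goes at most 50 mm and 8.59 degrees, less where a joint would pass 70% of its speed; a pose out of reach is approached as far as the arm can. A call with a number of a shift or a turn outside -1 to 1 is refused whole. A call with a gripper value outside its range is refused whole. The fingers move at their own pace and stop on an object; "squeeze" is the grip in N (left out, the last holds). Time passes only in rows, so rows that do not move let the fingers close. It gives the time, the measured TCP pose, the force, the opening and the grip force at its end, in the units of the state.
- manip.get_obs(): the state, without advancing time (a new reading comes with each control period).
- optics.camera(name): name is "scene" or "top" or "wrist"; returns a dict with "color" (400x640x3 uint8, red, green, blue), "mtx" (3x3 intrinsics, pixels), "R" (3x3) and "t" (3): a world point X has camera coordinates R X + t. Camera axes: x right, y down, z forward; pixel columns grow to the right and rows downward; lengths in m; the calibration is good to about 2 mm. A picture is of the moment at which its call begins. There is no depth.
- manip.hand_in(): hands the job in; it is judged then, once.
The state is a dict: "clock": time; "joint_pos": joint angles; "joint_velocities": joint speeds; "tau": joint torques, N m; "position": TCP position; "ee_rot": TCP orientation; "ft_force": force on the tool from outside, world axes, zero at the start; "torque": the same for the moment, N m; "grip_width": opening from 0.0 (shut) to 1.0 (fully open); "grasp_force": force on a finger pad.
Only numpy, scipy, OpenCV 4.12 (cv2) and the standard library are available. Lean on these libraries where they do the work, as an engineer would, in place of code of your own. Each camera call takes 0.05 s, during which the arm holds its last target. There are 200 camera calls.

## Working session

There is one attempt and no reset: what is moved stays moved. The work goes in short steps, Python scripts to look and compute and a tool call to move; the robot and the scene stay as the last step left them, time stands still between calls to the robot, and variables do not carry over. Pictures are saved under pics/ and viewed, at most 10 in all, crops included, and the job is handed in when it is done.

Besides the shell and the picture viewer there is one more tool, called after ">>>" by a JSON object that holds its "api" and its "payload". jog_arm: Moves the arm, as the interface text tells. Scaled input: -1 to 1 covers 0.025 m each way for a shift and 4 degrees each way for a turn. Its arguments: {"type":"object","properties":{"dr":{"type":"array","items":{"type":"array","items":{"type":"number"}}},"translation":{"type":"array","items":{"type":"array","items":{"type":"number"}}},"jaw":{"type":"array","items":{"type":"number"}},"squeeze":{"type":"number"}},"required":["dr","translation","jaw"]}

```bash
mkdir -p pics; python3 - <<'E'
from workcell import manip, optics
import cv2,numpy as np
print(manip.get_obs())
for n in("top","scene"):
    c=optics.camera(n); cv2.imwrite(f"pics/{n}0.png",c["color"][:,:,::-1]); print(n,c["mtx"].tolist(),c["R"].tolist(),c["t"].tolist())
E
```

```text
{'clock': 0.0, 'joint_pos': array([-1.31961224,  0.33290145, -0.06470013,  1.46093959,  0.02163255,
        1.34988546, -0.08848482]), 'joint_velocities': array([-9.47378747e-05,  1.34155450e-03,  1.29536837e-03, -6.18171994e-04,
        1.90787058e-04,  3.63193596e-04, -4.91530717e-04]), 'tau': array([ 1.05019476e-04, -6.25468183e+01,  4.90721629e-02, -3.91590357e+01,
        1.62220857e-02,  1.02074406e-02,  1.23847983e-05]), 'position': array([0.16890046, 0.60136109, 0.2304983 ]), 'ee_rot': array([ 1.36443357e-01,  9.90647613e-01, -7.16937632e-04, -4.97493302e-05]), 'ft_force': array([ 0.54373621,  0.58347349, -0.1050676 ]), 'torque': array([ 0.02747622, -0.01789993, -0.00638484]), 'grasp_force': 0.0, 'grip_width': 0.9970097277473912}
top [[520.4056878520172, 0.0, 335.4319456962017], [0.0, 520.4056878520172, 213.34873159377236], [0.0, 0.0, 1.0]] [[0.013382912755427946, -0.9998943428717642, -0.005674569518788207], [-0.974434828757903, -0.011768862612420912, -0.22436189154213912], [0.224271402879942, 0.008532113797466484, -0.9744893744338161]] [-0.009996219063095375, 0.6142615095081932, 1.0826097936469468]
scene [[409.8781099425337, 0.0, 320.43289366442355], [0.0, 409.8781099425337, 207.91759062037156], [0.0, 0.0, 1.0]] [[-0.6259870021536577, 0.7797689097231126, 0.01003596352647424], [0.6557371852228457, 0.5332943896117337, -0.5344210305785763], [-0.4220770273903755, -0.3279596643459019, -0.8451588262045348]] [0.3730014498133236, -0.33329404653589423, 1.426737167067319]
```

View pics/top0.png

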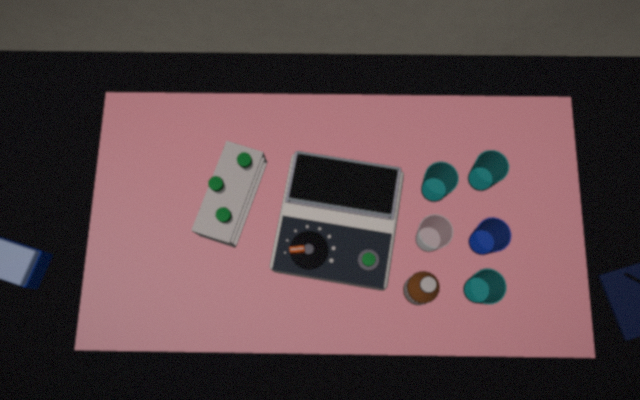

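View pics/scene0.png

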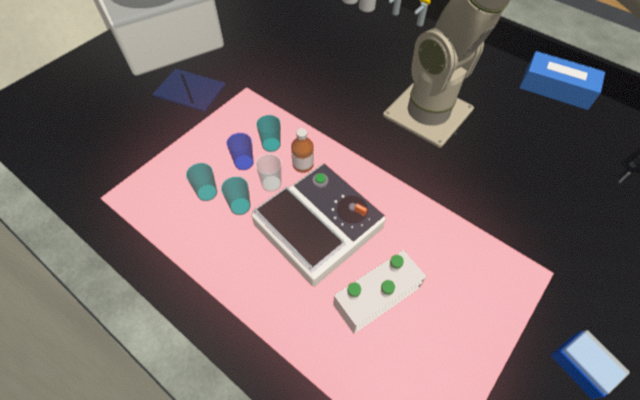

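The top view shows the dial hub at about (309,249), with the lug pointing left to (293,250). The button is at (368,258), the beaker at (433,235) and the bottle at (425,287). The scene view agrees with this. Next I'll fit the shaker pose and the lug angle.

```bash
cat > h.py <<'E'
from workcell import manip, optics
import cv2,numpy as np
from scipy.optimize import least_squares
def proj(c,P):
    q=np.atleast_2d(P)@c["R"].T+c["t"]; q=q@c["mtx"].T; return q[:,:2]/q[:,2:]
def back(c,uv,z):
    d=c["R"].T@np.linalg.inv(c["mtx"])@np.array([*uv,1.]); o=-c["R"].T@c["t"]
    return o+d*(z-o[2])/d[2]
def blobs(c,lo,hi,amin=8):
    h=cv2.cvtColor(c["color"],cv2.COLOR_RGB2HSV); m=cv2.inRange(h,lo,hi)
    n,l,s,ce=cv2.connectedComponentsWithStats(m)
    return m,[(int(s[i,4]),ce[i].round(1).tolist()) for i in range(1,n) if s[i,4]>=amin]
E
python3 - <<'E'
from h import *
for n in("top","scene"):
    c=optics.camera(n)
    for nm,lo,hi,zs in(("green",(50,120,40),(75,255,255),.092),("orange",(3,120,120),(14,255,255),.100)):
        for a,uv in blobs(c,lo,hi)[1]: print(n,nm,a,uv,back(c,uv,zs).round(4))
    u=(309,249) if n=="top" else (350,210)
    x0,y0=u[0]-50,u[1]-40
    w=c["color"][y0:y0+80,x0:x0+130,::-1]
    cv2.imwrite(f"pics/{n}z.png",cv2.resize(w,None,fx=6,fy=6,interpolation=cv2.INTER_CUBIC)); print(x0,y0)
a=cv2.imread("pics/topz.png");
E
```

```text
top green 141 [244.1, 159.6] [0.7295 0.2025 0.092 ]
top green 144 [215.7, 183.4] [0.6737 0.2623 0.092 ]
top green 146 [223.0, 214.5] [0.6037 0.2418 0.092 ]
top green 123 [368.3, 258.9] [ 0.5107 -0.0736  0.092 ]
top orange 51 [296.4, 248.6] [0.5296 0.0794 0.1   ]
259 209
scene green 53 [320.1, 177.8] [ 0.511  -0.0705  0.092 ]
scene green 8 [398.5, 262.4] [0.5913 0.2441 0.092 ]
scene orange 325 [302.1, 147.7] [ 0.4635 -0.1766  0.1   ]
scene orange 22 [304.6, 170.0] [ 0.522 -0.118  0.1  ]
scene orange 107 [360.7, 209.2] [0.5282 0.0821 0.1   ]
300 170
```

View pics/topz.png

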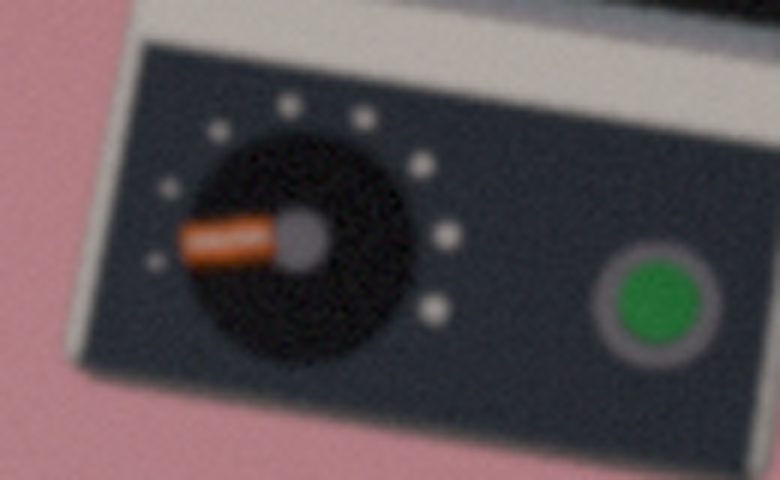

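View pics/scenez.png

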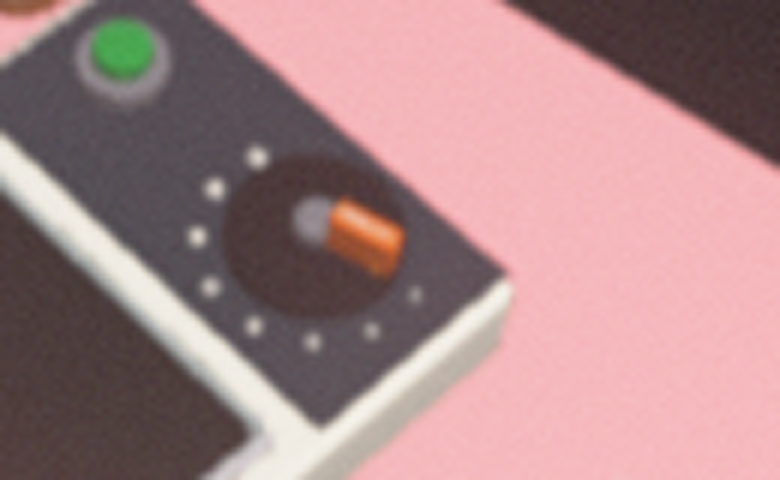

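The dots show clearly at crop positions (155,261) to (433,309), with the lug near the first one. The button is at crop (658,302). The fit comes next.

```bash
python3 - <<'E'
from h import *
c=optics.camera("top"); s=optics.camera("scene")
cr=lambda p,o=(259,209):((p[0]+.5)/6-.5+o[0],(p[1]+.5)/6-.5+o[1])
sc=lambda p:cr(p,(300,170))
D=[(155,261),(170,187),(219,130),(290,105),(364,117),(422,164),(447,236),(433,309)]
DS=[(416,295),(372,331),(313,342),(254,326),(210,287),(197,236),(214,188),(258,157)]
A=np.radians(105-30*np.arange(8))
def model(p):
    x,y,w,r=p; d=np.c_[x+r*np.cos(A+w),y+r*np.sin(A+w),np.full(8,.0705)]
    b=[[x+.130*np.sin(w),y-.130*np.cos(w),.092]]
    return np.r_[d,b]
U=np.array([cr(q) for q in D]+[(368.3,258.9)]); V=np.array([sc(q) for q in DS]+[(320.1,177.8)])
for nm,use in(("top",[(c,U)]),("scene",[(s,V)]),("both",[(c,U),(s,V)])):
    f=least_squares(lambda p:np.concatenate([(proj(k,model(p))-T).ravel() for k,T in use]),[.53,.05,-.15,.052])
    x,y,w,r=f.x; print(nm,f.x.round(4),np.degrees(w).round(1),"rms",np.sqrt((f.fun**2).mean()).round(2),"button",model(f.x)[8].round(4))
# lug line
for k,q in((c,[cr((190,243)),cr((265,237))]),(s,[sc((340,205)),sc((400,240))])):
    a,b=[back(k,u,.106) for u in q]
    tip=a if np.hypot(*(a[:2]-[x,y]))>np.hypot(*(b[:2]-[x,y])) else b
    print(a.round(4),b.round(4),"angle rel shaker",np.degrees(np.arctan2(tip[1]-y,tip[0]-x)-w).round(1))
# neighbours (bases/tops)
for n,u,z in(("bottle cap",(428,284),.15),("beaker top",(436,228),.1),):print(n,back(c,u,z).round(3))
E
```

```text
top [ 0.5318  0.0548 -0.1619  0.0532] -9.3 rms 0.08 button [ 0.5108 -0.0735  0.092 ]
scene [ 0.5287  0.0557 -0.1506  0.0531] -8.6 rms 0.24 button [ 0.5092 -0.0728  0.092 ]
both [ 0.5307  0.0552 -0.1575  0.0532] -9.0 rms 0.48 button [ 0.5103 -0.0732  0.092 ]
[0.5275 0.0918 0.106 ] [0.5299 0.0655 0.106 ] angle rel shaker 104.1
[0.5252 0.0645 0.106 ] [0.5234 0.0959 0.106 ] angle rel shaker 109.2
bottle cap [ 0.454 -0.189  0.15 ]
beaker top [ 0.578 -0.218  0.1  ]
```

Dial axis is at (0.531, 0.055), shaker yaw is about -9.2° and the lug sits at about 105° (click 0). That makes the lug's world angle 96° and the target -24°. The fit residuals are below a pixel and the geometry matches the given sizes. I'll move in with the gripper shut.

>>> {"api": "jog_arm", "payload": {"dr": [[0,0,0],[0,0,0],[0,0,0],[0,0,0],[0,0,0],[0,0,0],[0,0,0],[0,0,0],[0,0,0],[0,0,0]], "translation": [[-0.96,-0.87,0],[-0.96,-0.87,0],[-0.96,-0.87,0],[-0.96,-0.87,0],[-0.96,-0.87,0],[-0.96,-0.87,0],[-0.96,-0.87,0],[-0.96,-0.87,0],[-0.96,-0.87,0],[-0.96,-0.87,0]], "jaw": [0,0,0,0,0,0,0,0,0,0]}}

```text
clock: 1.3
position: [0.3418, 0.3262, 0.2314]
ee_rot: [0.136, 0.991, 0.0, 0.0]
ft_force: [0.2, 0.2, 0.4]
grip_width: 0.003
grasp_force: 0.0
```

>>> {"api": "jog_arm", "payload": {"dr": [[0,0,-0.6],[0,0,-0.6],[0,0,-0.6],[0,0,-0.6],[0,0,-0.6],[0,0,-0.6],[0,0,-0.6],[0,0,-0.6],[0,0,-0.6],[0,0,0]], "translation": [[-0.96,-0.87,0],[-0.96,-0.87,0],[-0.96,-0.87,0],[-0.96,-0.87,0],[-0.96,-0.87,0],[-0.96,-0.87,0],[-0.96,-0.87,0],[-0.96,-0.87,0],[0,0,0],[0,0,0]], "jaw": [0,0,0,0,0,0,0,0,0,0]}}

```text
clock: 2.3
position: [0.5091, 0.1307, 0.2311]
ee_rot: [-0.051, 0.999, -0.0, -0.0]
ft_force: [-0.2, -0.1, -0.1]
grip_width: 0.001
grasp_force: 0.0
```

```bash
cat >> h.py <<'E'
from scipy.spatial.transform import Rotation as Ro
def state(tgt=None):
    o=manip.get_obs(); M=Ro.from_quat(o["ee_rot"]).as_matrix()
    print("t",round(o["clock"],2),"p",o["position"].round(4),"F",o["ft_force"].round(1),"yaw_y",np.degrees(np.arctan2(M[1,1],M[0,1])).round(1),"tilt",np.degrees(np.arccos(-M[2,2])).round(2),"q",o["joint_pos"].round(2),"g",round(o["grip_width"],3))
    if tgt is not None: print("units",((M.T@(np.array(tgt)-o["position"]))/.025).round(2))
E
python3 -c "
from h import *
state([.498,.081,.231])"
```

```text
t 2.3 p [0.5091 0.1307 0.2311] F [-0.2 -0.1 -0.1] yaw_y 95.9 tilt 0.02 q [-0.72  0.11  0.41  1.74 -0.04  1.3   1.38] g 0.001
units [ 0.65 -1.93  0.  ]
```

>>> {"api": "jog_arm", "payload": {"dr": [[0,0,0],[0,0,0],[0,0,0],[0,0,0],[0,0,0],[0,0,0],[0,0,0]], "translation": [[0.33,-0.97,0],[0.33,-0.97,0],[0,0,0.9],[0,0,0.9],[0,0,0.9],[0,0,0.9],[0,0,0]], "jaw": [0,0,0,0,0,0,0]}}

```text
clock: 3.0
position: [0.4953, 0.0819, 0.1389]
ee_rot: [-0.052, 0.999, -0.001, -0.002]
ft_force: [-0.9, -1.1, 0.3]
grip_width: 0.005
grasp_force: 0.0
```

```bash
python3 -c "
from h import *
state([.498,.081,.094])
for n in ('top','wrist'):
    cv2.imwrite('pics/%s1.png'%n,optics.camera(n)['color'][:,:,::-1])
t=cv2.imread('pics/top1.png')[170:300,240:410];cv2.imwrite('pics/a1.png',cv2.resize(t,None,fx=4,fy=4,interpolation=2))"
```

```text
t 3.0 p [0.4953 0.0819 0.1389] F [-0.9 -1.1  0.3] yaw_y 95.9 tilt 0.26 q [-0.66  0.14  0.44  1.91 -0.07  1.11  1.48] g 0.005
units [-0.11 -0.04  1.8 ]
```

View pics/wrist1.png

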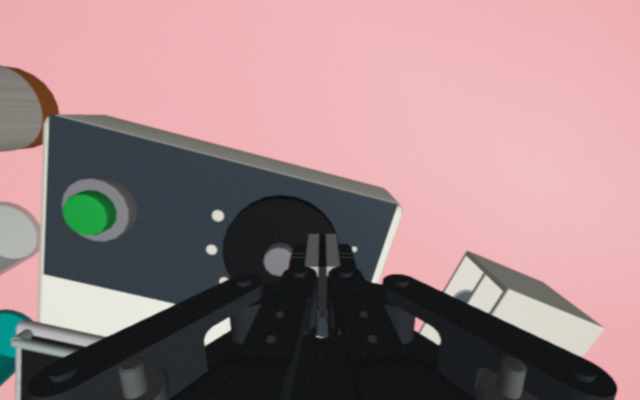

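The wrist view shows the fingertips at (322,250), in front of the lug, which they hide, with the hub at (278,260). I'll descend.

>>> {"api": "jog_arm", "payload": {"dr": [[0,0,0],[0,0,0],[0,0,0],[0,0,0]], "translation": [[0,0,0.6],[0,0,0.6],[0,0,0.6],[0,0,0]], "jaw": [0,0,0,0]}}

```text
clock: 3.5
position: [0.4971, 0.0818, 0.0962]
ee_rot: [-0.052, 0.999, -0.0, -0.0]
ft_force: [0.3, -0.4, 0.5]
grip_width: 0.001
grasp_force: 0.0
```

```bash
python3 -c "
from h import *
state([.498,.081,.094])"
```

```text
t 3.5 p [0.4971 0.0818 0.0962] F [ 0.3 -0.4  0.5] yaw_y 95.9 tilt 0.05 q [-0.65  0.2   0.44  1.96 -0.1   1.01  1.51] g 0.001
units [-0.03 -0.03  0.09]
```

>>> {"api": "jog_arm", "payload": {"dr": [[0,0,0],[0,0,0],[0,0,0],[0,0,0]], "translation": [[-0.2,0,0],[-0.15,0,0],[-0.1,0,0],[0,0,0]], "jaw": [0,0,0,0]}}

```text
clock: 3.9
position: [0.5092, 0.0828, 0.0968]
ee_rot: [-0.052, 0.999, 0.0, 0.0]
ft_force: [-0.1, -0.1, -0.2]
grip_width: 0.003
grasp_force: 0.0
```

>>> {"api": "jog_arm", "payload": {"dr": [[0,0,0],[0,0,0],[0,0,0]], "translation": [[-0.06,0,0],[-0.06,0,0],[0,0,0]], "jaw": [0,0,0]}}

```text
clock: 4.2
position: [0.5101, 0.0828, 0.096]
ee_rot: [-0.052, 0.999, -0.0, -0.002]
ft_force: [-9.1, -1.0, 5.0]
grip_width: 0.003
grasp_force: 4.3
```

Contact is at the expected offset of about 18 mm behind the axis line and 30 mm radius. Now I'll push along the arc at 4° per row.

>>> {"api": "jog_arm", "payload": {"dr": [[0,0,1],[0,0,1],[0,0,1],[0,0,1],[0,0,1],[0,0,1],[0,0,1],[0,0,0]], "translation": [[-0.085,0.047,0],[-0.085,0.047,0],[-0.085,0.047,0],[-0.085,0.047,0],[-0.085,0.047,0],[-0.085,0.047,0],[-0.085,0.047,0],[0,0,0]], "jaw": [0,0,0,0,0,0,0,0]}}

```text
clock: 5.0
position: [0.5262, 0.0897, 0.096]
ee_rot: [0.193, 0.981, -0.0, -0.001]
ft_force: [-7.2, 0.5, 3.2]
grip_width: -0.001
grasp_force: 2.6
```

```bash
cat >> h.py <<'E'
def arc():
    o=manip.get_obs(); M=Ro.from_quat(o["ee_rot"]).as_matrix()
    a=M.T@(np.array([.531,.055,o["position"][2]])-o["position"])*1000
    print("axis in tool mm",a.round(1),"(want -17.8,-29.8)")
def lug():
    for n in("top","scene"):
        c=optics.camera(n)
        for A,uv in blobs(c,(3,120,100),(14,255,255),15)[1]:
            p=back(c,uv,.1)
            if np.hypot(p[0]-.531,p[1]-.055)<.05: print(n,A,"lug rel deg",np.degrees(np.arctan2(p[1]-.055,p[0]-.531)+.16).round(1))
E
python3 -c "
from h import *
state();arc();lug()"
```

```text
t 5.0 p [0.5262 0.0897 0.096 ] F [-7.2  0.5  3.2] yaw_y 67.8 tilt 0.14 q [-0.69  0.27  0.5   1.88 -0.15  1.03  1.06] g -0.001
axis in tool mm [-17.6 -30.3  -0. ] (want -17.8,-29.8)
scene 87 lug rel deg 75.8
```

>>> {"api": "jog_arm", "payload": {"dr": [[0,0,1],[0,0,1],[0,0,1],[0,0,1],[0,0,1],[0,0,1],[0,0,1],[0,0,1],[0,0,1],[0,0,0]], "translation": [[-0.085,0.047,0],[-0.085,0.047,0],[-0.085,0.047,0],[-0.085,0.047,0],[-0.085,0.047,0],[-0.085,0.047,0],[-0.085,0.047,0],[-0.085,0.047,0],[-0.085,0.047,0],[0,0,0]], "jaw": [0,0,0,0,0,0,0,0,0,0]}}

```text
clock: 6.1
position: [0.5475, 0.0873, 0.0961]
ee_rot: [0.486, 0.874, 0.0, -0.001]
ft_force: [-4.8, 3.4, 2.3]
grip_width: -0.002
grasp_force: 2.6
```

```bash
python3 -c "
from h import *
state();arc();lug()"
```

```text
t 6.1 p [0.5475 0.0873 0.0961] F [-4.8  3.4  2.3] yaw_y 31.8 tilt 0.14 q [-0.75  0.33  0.6   1.83 -0.22  1.04  0.49] g -0.002
axis in tool mm [-18.7 -31.   -0. ] (want -17.8,-29.8)
scene 66 lug rel deg 44.0
```

>>> {"api": "jog_arm", "payload": {"dr": [[0,0,1],[0,0,1],[0,0,1],[0,0,1],[0,0,1],[0,0,1],[0,0,1],[0,0,1],[0,0,0]], "translation": [[-0.085,0.047,0],[-0.085,0.047,0],[-0.085,0.047,0],[-0.085,0.047,0],[-0.085,0.047,0],[-0.085,0.047,0],[-0.085,0.047,0],[-0.085,0.047,0],[0,0,0]], "jaw": [0,0,0,0,0,0,0,0,0]}}

```text
clock: 7.1
position: [0.5621, 0.0748, 0.0963]
ee_rot: [0.708, 0.706, 0.0, -0.001]
ft_force: [-2.5, 6.2, 1.2]
grip_width: 0.002
grasp_force: 2.6
```

```bash
python3 -c "
from h import *
state();arc();lug()"
```

```text
t 7.1 p [0.5621 0.0748 0.0963] F [-2.5  6.2  1.2] yaw_y -0.1 tilt 0.12 q [-0.8   0.38  0.71  1.81 -0.28  1.06  0.02] g 0.002
axis in tool mm [-19.9 -31.1  -0. ] (want -17.8,-29.8)
```

>>> {"api": "jog_arm", "payload": {"dr": [[0,0,1],[0,0,1],[0,0,1],[0,0,1],[0,0,1],[0,0,0]], "translation": [[-0.085,0.047,0],[-0.085,0.047,0],[-0.085,0.047,0],[-0.085,0.047,0],[-0.085,0.047,0],[0,0,0]], "jaw": [0,0,0,0,0,0]}}

```text
clock: 7.8
position: [0.5668, 0.0614, 0.0963]
ee_rot: [0.82, 0.572, 0.0, 0.0]
ft_force: [0.0, 0.3, -0.4]
grip_width: -0.002
grasp_force: 0.0
```

```bash
python3 -c "
from h import *
state();arc();lug()"
```

```text
t 7.8 p [0.5668 0.0614 0.0963] F [ 0.   0.3 -0.4] yaw_y -20.2 tilt 0.02 q [-0.83  0.41  0.78  1.8  -0.33  1.07 -0.28] g -0.002
axis in tool mm [-18.3 -31.4  -0. ] (want -17.8,-29.8)
```

The force has dropped to zero, so the last click has sprung over. I'll back off, lift and check.

>>> {"api": "jog_arm", "payload": {"dr": [[0,0,0],[0,0,0],[0,0,0],[0,0,0],[0,0,0],[0,0,0],[0,0,0]], "translation": [[0.4,0,0],[0,0,-0.9],[0,0,-0.9],[0,0,-0.9],[0,0,-0.9],[0.9,0,0],[0.9,0,0]], "jaw": [0,0,0,0,0,0,0]}}

```text
clock: 8.6
position: [0.5862, 0.1152, 0.1869]
ee_rot: [0.819, 0.573, 0.001, -0.0]
ft_force: [-0.5, 1.0, 0.0]
grip_width: -0.004
grasp_force: 0.0
```

```bash
python3 -c "
from h import *
state();lug()
ims=[]
for n,(x,y) in (('top',(259,209)),('scene',(300,170))):
    ims.append(cv2.resize(optics.camera(n)['color'][y:y+80,x:x+130,::-1],None,fx=3,fy=3,interpolation=2))
w=optics.camera('wrist')['color'][:,:,::-1]
cv2.imwrite('pics/b.png',np.hstack(ims)); cv2.imwrite('pics/bw.png',w)"
```

```text
t 8.6 p [0.5862 0.1152 0.1869] F [-0.5  1.   0. ] yaw_y -20.0 tilt 0.13 q [-0.9   0.37  0.8   1.63 -0.28  1.25 -0.4 ] g -0.004
top 73 lug rel deg -13.8
scene 62 lug rel deg -7.3
```

View pics/b.png

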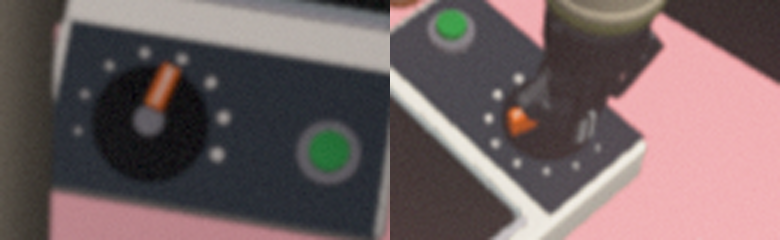

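View pics/bw.png

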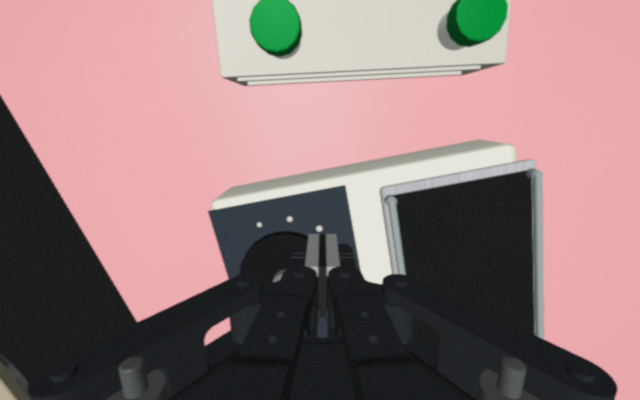

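The lug now measures -14°, against an expected -15° for the fifth position, which is four clicks on. The top crop shows it at (163,85) by the fifth dot. Next is the button.

```bash
python3 -c "
from h import *
state([.5105,-.0733,.187])"
```

```text
t 8.85 p [0.5853 0.1135 0.1857] F [0.1 0.2 0.3] yaw_y -20.0 tilt 0.06 q [-0.9   0.37  0.8   1.64 -0.28  1.25 -0.4 ] g 0.002
units [-8.05 -0.25 -0.04]
```

>>> {"api": "jog_arm", "payload": {"dr": [[0,0,0],[0,0,0],[0,0,0],[0,0,0],[0,0,0],[0,0,0],[0,0,0],[0,0,0],[0,0,0],[0,0,0]], "translation": [[-0.9,-0.03,0],[-0.9,-0.03,0],[-0.9,-0.03,0],[-0.9,-0.03,0],[-0.9,-0.03,0],[-0.9,-0.03,0],[-0.9,-0.03,0],[-0.9,-0.03,0],[-0.85,0,0],[0,0,0]], "jaw": [0,0,0,0,0,0,0,0,0,0]}}

```text
clock: 9.85
position: [0.5095, -0.0775, 0.1865]
ee_rot: [0.821, 0.571, 0.0, 0.0]
ft_force: [-0.1, -0.7, -0.3]
grip_width: -0.002
grasp_force: 0.0
```

```bash
python3 -c "
from h import *
state([.5105,-.0733,.097])"
```

```text
t 9.85 p [ 0.5095 -0.0775  0.1865] F [-0.1 -0.7 -0.3] yaw_y -20.3 tilt 0.02 q [-0.78  0.15  0.93  1.85 -0.13  1.21 -0.17] g -0.002
units [ 0.17 -0.02  3.58]
```

>>> {"api": "jog_arm", "payload": {"dr": [[0,0,0],[0,0,0],[0,0,0],[0,0,0],[0,0,0]], "translation": [[0.17,0,0.9],[0,0,0.9],[0,0,0.9],[0,0,0.8],[0,0,0]], "jaw": [0,0,0,0,0]}}

```text
clock: 10.35
position: [0.5106, -0.0695, 0.0967]
ee_rot: [0.819, 0.573, -0.002, -0.001]
ft_force: [0.3, -1.0, -0.0]
grip_width: 0.002
grasp_force: 0.0
```

>>> {"api": "jog_arm", "payload": {"dr": [[0,0,0],[0,0,0],[0,0,0],[0,0,0],[0,0,0]], "translation": [[0,0,0.1],[0,0,0.1],[0,0,0.1],[0,0,0.1],[0,0,0]], "jaw": [0,0,0,0,0]}}

```text
clock: 10.85
position: [0.5128, -0.0695, 0.0891]
ee_rot: [0.82, 0.573, 0.001, 0.0]
ft_force: [1.2, 0.2, 3.9]
grip_width: -0.001
grasp_force: 1.5
```

>>> {"api": "jog_arm", "payload": {"dr": [[0,0,0],[0,0,0],[0,0,0],[0,0,0]], "translation": [[0,0,0.06],[0,0,0.06],[0,0,0.04],[0,0,0]], "jaw": [0,0,0,0]}}

```text
clock: 11.25
position: [0.5129, -0.0696, 0.0859]
ee_rot: [0.82, 0.573, 0.001, -0.0]
ft_force: [-3.3, 1.0, 17.7]
grip_width: 0.002
grasp_force: 8.8
```

The force rose steeply at z = 0.086, which is 6 mm of travel, so the button has bottomed. I'll add one small extra push, then release.

>>> {"api": "jog_arm", "payload": {"dr": [[0,0,0],[0,0,0]], "translation": [[0,0,0.04],[0,0,0]], "jaw": [0,0]}}

```text
clock: 11.45
position: [0.513, -0.0696, 0.0857]
ee_rot: [0.82, 0.573, 0.001, -0.0]
ft_force: [-8.6, 1.8, 29.6]
grip_width: -0.001
grasp_force: 14.8
```

>>> {"api": "jog_arm", "payload": {"dr": [[0,0,0],[0,0,0],[0,0,0],[0,0,0],[0,0,0],[0,0,0],[0,0,0],[0,0,0]], "translation": [[0,0,-0.3],[0,0,-0.8],[0,0,-0.9],[0,0,-0.9],[0,0,-0.9],[0,0,-0.9],[0,0,-0.9],[0,0,0]], "jaw": [0,0,0,0,0,0,0,0]}}

```text
clock: 12.25
position: [0.5131, -0.0699, 0.2259]
ee_rot: [0.82, 0.573, 0.001, 0.0]
ft_force: [0.6, -0.0, 0.7]
grip_width: 0.003
grasp_force: 0.0
```

```bash
python3 -c "
from h import *
state();lug()
cv2.imwrite('pics/e.png',optics.camera('top')['color'][:,:,::-1])"
```

```text
t 12.25 p [ 0.5131 -0.0699  0.2259] F [ 0.6 -0.   0.7] yaw_y -20.1 tilt 0.18 q [-0.82  0.11  0.94  1.79 -0.09  1.28 -0.21] g 0.003
top 70 lug rel deg -13.2
scene 100 lug rel deg -9.1
```

View pics/e.png

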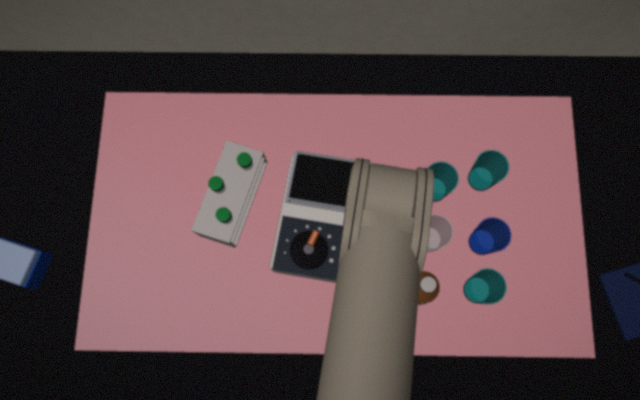

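The lug is still at the fifth position, tip near (314,235). The rack, beaker and bottle are where they started, and the arm is clear of everything.

```bash
python3 -c "
from workcell import manip
print(manip.hand_in())"
```

```text
the job is handed in; nothing more can be done
None
```

I turned the dial four clicks clockwise by pushing the lug with the shut gripper, then pressed the start button fully down and released it; the rack, beaker and bottle stayed put, and I handed the job in at about 12 s (no verdict was returned).

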